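# Load a bangle on the drilling slide and hold it at the detent

## Task

Lift the dark wooden bangle up and off its peg on the stand, set it gently upright in the orange pocket of the drilling slide while the carriage is still at its loading end, and let it go. Then take the carriage by its black handle and slide it along until the ball clicks into the notch in front of the drill, and finish still gripping the handle with the ball seated in the notch and the bangle in its pocket. Leave the pale bangle and everything else on the table where it is.

Things in the scene. Friction and masses are not known exactly. Their poses are not given: they have to be found in the camera images.
- dark_bangle: dark brown wooden ring to be drilled: outer diameter 92 mm, hole 50 mm (rim 21 mm deep radially), 16 mm thick, 65 g. Origin at the ring's centre, y axis through the hole. It hangs plane upright; its top is 46 mm above the origin. Pinch it across its 16 mm thickness at the rim's top, from above; the peg passes under that rim, so keep the tips within 18 mm below the top.
- pale_bangle: pale wooden bangle of the same size and frame, on the stand's other peg; leave it hanging
- stand: fixed post, origin under its round 110 mm foot. Two brass pegs 8 mm thick, axes 170 mm up, run out along its +y and -y; each ends 99 mm out in an upturned tip whose top is 18 mm above the peg's axis. A bangle hangs about 55 mm out on each (either may be the dark one). To come off it must rise 16 to 40 mm, then go outwards along the peg past the tip.
- carriage: aluminium carriage on two guide rods, top face 36 mm up, 90 by 135 mm. It slides only along its own y axis, with about 1 N of friction: the drill lies towards its -y, its +y end is the loading end, where it starts. Origin on the table plane under the pocket. Only the ball detent stops it, until 200 mm from the loading end. The slide's place and heading vary.
- pocket (a point): floor centre of the carriage's orange pocket, 36 mm up, axes as the carriage's: an open slot like a toast rack, 21 mm wide along y between cheeks 28 mm high and 64 mm long, closed at its x ends by lips 9 mm high, 60 mm apart. A bangle stands upright in it, hole axis along y, on the floor between the lips, its centre 46 mm above this point.
- handle (a point): centre of the top of the black rubber handle on the carriage, 106 mm above the table, 75 mm from the pocket towards +y: an upright block 24 mm (x) by 20 mm (y) by 70 mm high
- ball (a point): centre of the sprung steel ball (12 mm) under the small outrigger with a brass barrel on the carriage's -x side, 55 mm out, level with the pocket in y; axes as the carriage's. At the notch block it strikes the first hump 15 mm before the notch and needs 4 to 8 N of push to climb it.
- notch (a point): where the ball's centre is when seated, on the fixed brass notch block, axes parallel to the carriage's; 70 to 160 mm from the ball's start, in -y. Round brass humps crest 7 mm before and after it. Past the first crest it is drawn in (push 2 to 6 N below plain sliding); 1 or 2 mm past the notch the push turns up by 3 N or more. Let go within 4 mm, it centres itself.
- station: fixed drilling station that bears the notch block: origin on the table under the slide's middle line, level with the notch in y, axes as the carriage's. A blue drill on its +x side, up to 112 mm tall and 50 mm wide, from 55 mm (tip of the bit) to 200 mm out, points at the pocket.
- wood_cup: bystander: wooden cup, 66 mm wide, 60 mm high, origin under its centre
- wax_jar: bystander: amber jar, 56 mm wide, 60 mm high, origin under its centre
- dust_brush: bystander: small brush lying on the table, origin under its middle
- oud_stick: bystander: flat brown wood piece, 110 by 24 by 16 mm, origin under its middle
- log_round: bystander: short sawn log, 68 mm wide, 50 mm high, origin under its centre
Things that resemble listed ones, but are neither listed nor needed, are in the scene too. There is more than one size of the dark_bangle; the job needs the smallest.

How it is judged:
By the outcome, as a careful person would: the job done as asked, in the order asked, and still so for the second after the job is handed in, while the arm keeps its last pose, push and grip.
It also fails if it takes over 64 s, if anything falls off the work surface, if the arm or the gripper's body presses on something with over 40 N, if the wrist force passes 120 N, or if a joint passes its speed limit or range.

## Robot

A 6-joint arm with a two-finger parallel gripper is mounted at the origin on the work surface. World frame = base frame: x ahead of the robot, y to its left, z up, the work surface at z = 0. Lengths are in m, angles in rad, forces in N, time in s.
With the tool pointing down it reaches from about 0.325 to 0.9 m from the base axis. Payload 6.1 kg.
Tool frame: the origin (TCP) lies at the very end of the fingers, on their centre line; the grasp point (between the pads) lies 19 mm behind it; z points along the fingers, y is the direction in which the jaws open and shut (so a half turn about z gives the same grasp; the last joint's range is limited). The gripper opens to 87 mm and grips with 3 to 60 N. Pads are 19 mm wide; open, the fingers measure 117 mm over their backs; the gripper's body (75 mm by 190 mm) begins 51 mm behind the grasp point.
Start: joints at [1.163, 0.22, 1.526, -0, 1.395, -0.126], TCP at [0.174, 0.6, 0.223] pointing down, gripper open.
Joint ranges: [-2.98, 2.98], [-0.91, 2.08], [0.09, 2.57], [-1.24, 4.39], [0.2, 2.65], [-2.68, 2.68]. Speed limits (rad/s): [2.57, 2.57, 3.01, 3.14, 3.14, 3.14].

## Interface

Orientations are given as a unit quaternion [w, x, y, z].
In Python, from workcell import ctrl gives the robot as it stands.
- The arm moves only by the tool jog_arm, never from a script. Its argument "targets" is text: rows parted by semicolons, each of 5 numbers parted by spaces: the finger opening in cm, from 0 to 8.7, then the shift along the tool's x, y, z in cm, then the turn about the tool's z in degrees. A call has 1 to 20 rows; each row is the pose to reach, as a shift and turn from the pose commanded when the call began, along the tool's axes at that moment; what a row does not reach only later rows make up. A row lasts 1/12 s, in which the tool goes at most 41.7 mm and 7.16 degrees, less where a joint would pass 70% of its speed; a pose out of reach is approached as far as the arm can. A call with a gripper value outside its range is refused whole. The fingers move at their own pace and stop on an object; "squeeze" is the grip in N (left out, the last holds). Time passes only in rows, so rows that repeat a pose let the fingers close. It gives the time, the measured TCP pose, the force and the opening at its end, in the units of the state.
- ctrl.get_state(): the state, without advancing time (a new reading comes with each control period).
- ctrl.snapshot(name): name is "scene" or "top"; returns (picture, depth): 420x560x3 uint8, blue, green, red; 420x560 float32, m along the optical axis (not along the pixel's ray), 0 where there is no reading.
- ctrl.camera_model(name): a dict with "fx", "fy", "cx", "cy" (pixels), "rvec" (rotation vector, rad) and "tvec" (3), from world to camera coordinates, as OpenCV has them. Camera axes: x right, y down, z forward; pixel columns grow to the right and rows downward; lengths in m; the calibration is good to about 2 mm. A picture is of the moment at which its call begins. camera_model takes no time and is no camera call.
- ctrl.hand_in(): hands the job in, once; it reports no verdict.
Trained networks look in the newest picture that a camera, given by its name, has taken for a name from the list of things; names that differ only in an ending like _2 or _b are one class to them, and where a whole thing is asked for, a point or a joint stands for the part that bears it (a point fixed in the world has none). Each returns a list of dicts, best first, with "score" (0 to 1); they miss things now and then, are a little off and sometimes report something else, mostly with a low value. They report only what shows in the picture. A call takes as long as a camera call. They do not tell look-alikes from the thing itself.
- ctrl.boxes_of(camera, query): "xy" ([column, row] as shares, 0 to 1, of the picture: columns of its width, rows of its height, amid what is visible of it).
The state is a dict: "time_s": time; "q": joint angles; "dq": joint speeds; "joint_torque": joint torques, N m; "tcp_pos": TCP position; "tcp_rot": TCP orientation; "contact_force": force on the tool from outside, world axes, zero at the start; "moment": the same for the moment, N m; "gripper_width": finger opening in m.
Only numpy, scipy, OpenCV 4.12 (cv2) and the standard library are available. Lean on these libraries where they do the work, as an engineer would, in place of code of your own. Each camera call takes 0.05 s, during which the arm holds its last target.

## Working session

There is one attempt and no reset: what is moved stays moved. The work goes in short steps, Python scripts to look and compute and a tool call to move; the robot and the scene stay as the last step left them, time stands still between calls to the robot, and variables do not carry over. Pictures are saved under pics/ and viewed, and the job is handed in when it is done.

Besides the shell and the picture viewer there is one more tool, called after "Request:" as name(argument=value, ...), one argument or row to a line, values as JSON. jog_arm: Moves the arm, as the interface text tells. Its arguments: {"type":"object","properties":{"targets":{"type":"string"},"squeeze":{"type":"number"}},"required":["targets"]}

```bash
ls; mkdir -p pics
cat > h.py <<'E'
import numpy as np, cv2
from workcell import ctrl
def cam(n):
    m=ctrl.camera_model(n); K=np.array([[m["fx"],0,m["cx"]],[0,m["fy"],m["cy"]],[0,0,1]]); R,_=cv2.Rodrigues(np.array(m["rvec"],float)); return K,R,np.array(m["tvec"],float).ravel()
def world(n,depth):
    K,R,t=cam(n); h,w=depth.shape; u,v=np.meshgrid(np.arange(w),np.arange(h))
    P=np.stack([(u-K[0,2])/K[0,0]*depth,(v-K[1,2])/K[1,1]*depth,depth],-1)
    return (P-t)@R
def proj(n,p):
    K,R,t=cam(n); c=R@np.array(p)+t; c=K@c; return c[:2]/c[2]
E
python3 - <<'E'
from h import *
s=ctrl.get_state(); print({k:np.round(v,3) for k,v in s.items()})
for n in("scene","top"):
    im,d=ctrl.snapshot(n); cv2.imwrite(f"pics/{n}0.png",im); np.savez(f"{n}0.npz",im=im,d=d)
    K,R,t=cam(n); print(n,K.round(1).tolist(),(-R.T@t).round(3),R.round(3).tolist())
E
```

```text
pics
{'time_s': np.float64(0.0), 'q': array([ 1.163,  0.221,  1.528, -0.   ,  1.395, -0.126]), 'dq': array([-0.001, -0.001, -0.002, -0.001, -0.   , -0.   ]), 'joint_torque': array([-1.0000e-03, -4.9460e+01, -3.8738e+01,  7.0000e-02,  5.7000e-02,
       -0.0000e+00]), 'tcp_pos': array([0.174, 0.6  , 0.221]), 'tcp_rot': array([-0.   ,  0.14 ,  0.99 , -0.001]), 'contact_force': array([-0.015,  0.218,  0.939]), 'moment': array([ 0.036,  0.046, -0.012]), 'gripper_width': np.float64(0.087)}
scene [[455.9, 0.0, 284.3], [0.0, 455.9, 211.2], [0.0, 0.0, 1.0]] [ 1.019 -0.578  1.194] [[0.826, 0.563, -0.005], [0.453, -0.669, -0.589], [-0.335, 0.485, -0.808]]
top [[405.3, 0.0, 283.9], [0.0, 405.3, 208.9], [0.0, 0.0, 1.0]] [0.41  0.051 1.144] [[0.008, -1.0, -0.002], [-0.989, -0.008, -0.146], [0.146, 0.003, -0.989]]
```

View pics/scene0.png

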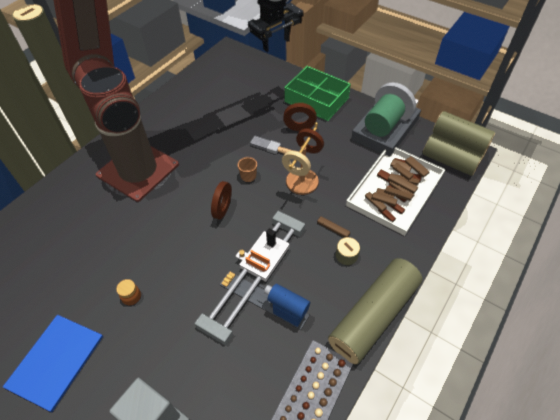

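View pics/top0.png

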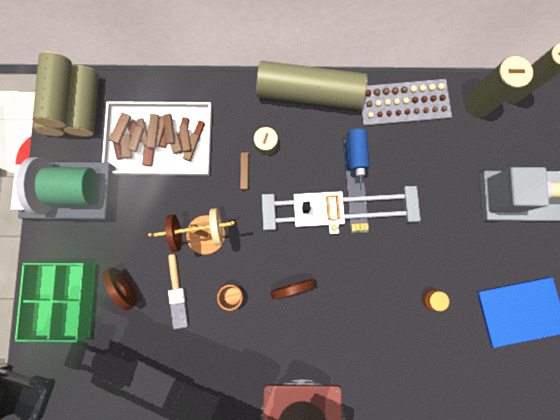

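Run:
```python
from h import *
for n in("scene","top"):
    im,d=ctrl.snapshot(n); W=world(n,d); K,R,t=cam(n)
    for q in["dark_bangle","pale_bangle","stand","carriage","pocket","handle","ball","notch","station"]:
        r=ctrl.boxes_of(n,q)
        for b in r[:4]:
            u,v=b["xy"][0]*560,b["xy"][1]*420
            ui,vi=int(min(559,u)),int(min(419,v))
            print(n,q,round(b["score"],2),round(u),round(v),W[vi,ui].round(3),d[vi,ui].round(3))
print(ctrl.get_state()["time_s"])
```

```text
scene dark_bangle 0.97 297 116 [0.31  0.537 0.007] 1.737
scene dark_bangle 0.73 224 201 [0.353 0.046 0.037] 1.46
scene dark_bangle 0.56 313 134 [0.508 0.322 0.193] 1.416
scene dark_bangle 0.48 264 253 [ 0.573 -0.04   0.038] 1.344
scene pale_bangle 0.64 297 160 [0.521 0.211 0.183] 1.366
scene stand 0.81 304 182 [0.511 0.275 0.01 ] 1.54
scene carriage 0.91 263 255 [ 0.571 -0.047  0.035] 1.344
scene pocket 0.94 267 253 [ 0.578 -0.036  0.032] 1.349
scene handle 0.59 264 256 [ 0.578 -0.047  0.034] 1.342
scene ball 0.94 262 255 [ 0.581 -0.064  0.063] 1.31
scene notch 0.91 278 302 [ 0.713 -0.167  0.096] 1.189
scene station 0.83 278 300 [ 0.709 -0.167  0.098] 1.189
top dark_bangle 0.97 117 288 [0.358 0.473 0.104] 1.022
top dark_bangle 0.95 171 233 [0.491 0.32  0.195] 0.951
top dark_bangle 0.58 355 170 [ 0.674 -0.136  0.081] 1.089
top pale_bangle 0.56 229 297 [0.332 0.206 0.004] 1.117
top carriage 0.97 319 210 [ 0.575 -0.041  0.031] 1.125
top carriage 0.18 169 235 [0.489 0.323 0.192] 0.954
top pocket 0.89 322 208 [ 0.579 -0.051  0.038] 1.118
top handle 0.61 320 207 [ 0.58  -0.043  0.035] 1.122
top handle 0.37 354 170 [ 0.693 -0.144  0.006] 1.167
top ball 0.86 319 210 [ 0.572 -0.043  0.032] 1.123
top notch 0.72 356 170 [ 0.676 -0.136  0.084] 1.087
top station 0.69 356 171 [ 0.673 -0.138  0.087] 1.084
top station 0.63 319 205 [ 0.588 -0.04   0.04 ] 1.118
1.1
```

Run:
```python
from h import *
def crop(n,x0,x1,y0,y1,f,name):
    im=np.load(f"{n}0.npz")["im"]; cv2.imwrite(name,cv2.resize(im[y0:y1,x0:x1],None,fx=f,fy=f,interpolation=cv2.INTER_CUBIC))
crop("top",140,260,190,260,6,"pics/t_st.png")
crop("top",255,425,110,250,4,"pics/t_sl.png")
crop("scene",260,350,90,200,5,"pics/s_st.png")
crop("scene",190,330,200,350,4,"pics/s_sl.png")
```

```text
(no output)
```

View pics/t_st.png

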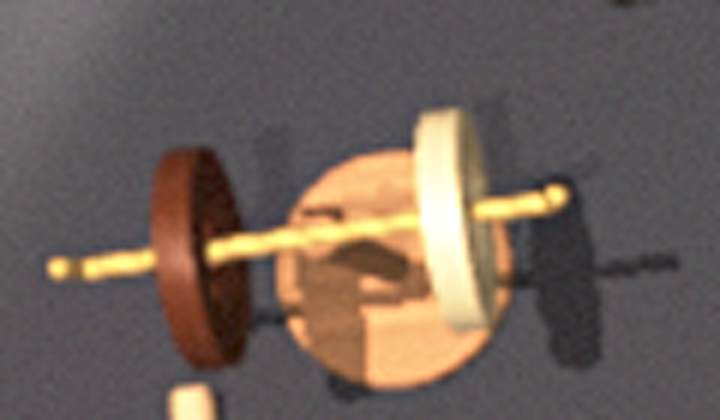

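View pics/t_sl.png

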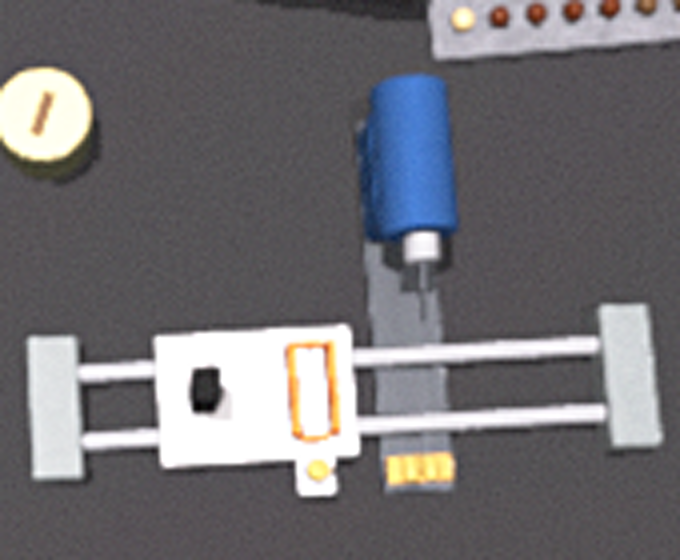

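View pics/s_st.png

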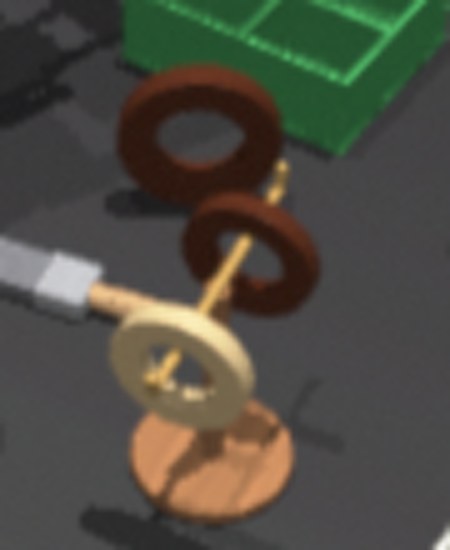

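View pics/s_sl.png

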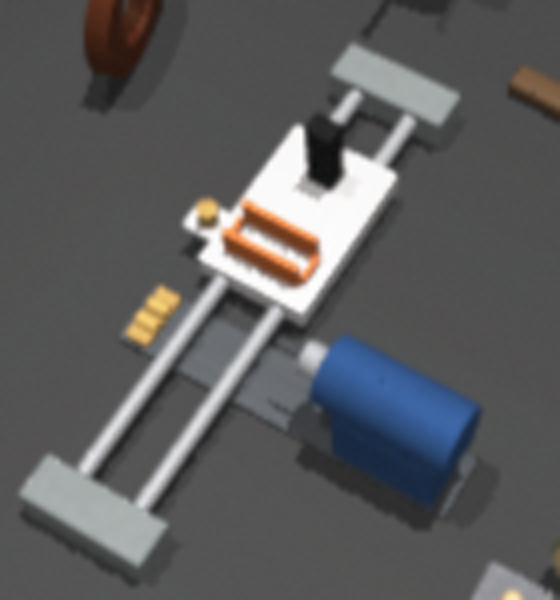

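```bash
cat > meas.py <<'E'
from h import *
for n in("scene","top"):
    z=np.load(f"{n}0.npz"); im,d=z["im"],z["d"]; W=world(n,d)
    hsv=cv2.cvtColor(im,cv2.COLOR_BGR2HSV); H,S,V=[hsv[...,i].astype(int) for i in range(3)]
    X,Y,Z=W[...,0],W[...,1],W[...,2]; ok=d>0
    table=ok&(abs(Z)<.02)&(abs(X-.5)<.4)&(abs(Y)<.5); print(n,"table z",np.median(Z[table]))
    # carriage top
    m=ok&(S<40)&(V>180)&(Z>.02)&(Z<.06)&(abs(X-.57)<.1)&(abs(Y+.04)<.12)
    print(" plate z",np.median(Z[m]),m.sum()); r=cv2.minAreaRect(W[m][:,:2].astype(np.float32)*1000); print(" rect",r)
    m=ok&(H<20)&(S>130)&(V>120)&(abs(X-.57)<.1)&(abs(Y+.06)<.07)&(Z>.045)
    p=W[m]; print(" orange",m.sum(),p.mean(0).round(4),p.min(0).round(3),p.max(0).round(3),np.median(p[:,2])); print(cv2.minAreaRect(p[:,:2].astype(np.float32)*1000))
    m=ok&(V<60)&(Z>.05)&(abs(X-.57)<.06)&(abs(Y+.01)<.06)
    p=W[m]; print(" handle",m.sum(),p.max(0).round(3)); t=p[p[:,2]>.098]; print(t.mean(0).round(4),len(t),t.min(0),t.max(0))
    m=ok&((H<12)|(H>172))&(S>100)&(V<150)&(Z>.08)&(abs(X-.49)<.09)&(abs(Y-.31)<.07)
    p=W[m]; print(" dark",m.sum(),p.mean(0).round(4),p.min(0).round(3),p.max(0).round(3))
    print(cv2.minAreaRect(p[:,:2].astype(np.float32)*1000))
    t=p[p[:,2]>p[:,2].max()-.012]; print("  top",t.mean(0).round(4),len(t))
    np.save(f"dark_{n}.npy",p)
    m=ok&(H>16)&(H<30)&(S>90)&(Z>.15)&(abs(X-.5)<.09)&(abs(Y-.27)<.15)
    p=W[m]; ii=np.argsort(p[:,1]); print(" peg",len(p)); 
    if len(p): print(p[ii][::max(1,len(p)//15)].round(3).tolist())
    m=ok&(H>16)&(H<30)&(S>90)&(Z<.1)&(Z>.005)&(abs(X-.53)<.05)&(abs(Y+.1)<.1)
    p=W[m]; print(" brass low",len(p), [q.round(3).tolist() for q in p[np.argsort(p[:,1])][::max(1,len(p)//12)]])
E
python3 meas.py
```

```text
scene table z 8.256796784167991e-05
 plate z 0.035162679572245135 894
 rect ((565.0514526367188, -40.790863037109375), (116.47509002685547, 237.61476135253906), 2.1689391136169434)
 orange 106 [ 0.5802 -0.0823  0.0607] [ 0.526 -0.1    0.045] [ 0.616 -0.065  0.069] 0.06215647444652107
((570.73193359375, -82.95599365234375), (89.47564697265625, 33.5712776184082), 1.815755844116211)
 handle 120 [0.588 0.002 0.111]
[ 0.5762 -0.0079  0.1049] 49 [ 0.56418619 -0.01662548  0.09881964] [0.58760191 0.00197748 0.11065968]
 dark 360 [0.5007 0.3195 0.161 ] [0.455 0.269 0.106] [0.543 0.337 0.199]
((502.914306640625, 318.6803283691406), (68.87715148925781, 74.2271728515625), 55.04484939575195)
  top [0.4991 0.3219 0.192 ] 72
 peg 166
[[0.518, 0.173, 0.18], [0.518, 0.178, 0.166], [0.519, 0.199, 0.175], [0.488, 0.207, 0.184], [0.512, 0.208, 0.175], [0.501, 0.21, 0.189], [0.542, 0.213, 0.163], [0.537, 0.215, 0.167], [0.546, 0.218, 0.165], [0.553, 0.223, 0.169], [0.51, 0.257, 0.175], [0.501, 0.276, 0.171], [0.506, 0.292, 0.178], [0.499, 0.314, 0.173], [0.492, 0.365, 0.185], [0.49, 0.375, 0.176]]
 brass
[... 991 characters left out ...]
0.496  0.3243 0.1902] 111
 peg 270
[[0.521, 0.174, 0.188], [0.513, 0.191, 0.171], [0.472, 0.207, 0.166], [0.518, 0.209, 0.175], [0.518, 0.212, 0.173], [0.541, 0.218, 0.159], [0.472, 0.221, 0.171], [0.508, 0.236, 0.171], [0.51, 0.253, 0.173], [0.507, 0.267, 0.175], [0.503, 0.279, 0.172], [0.498, 0.296, 0.172], [0.498, 0.313, 0.173], [0.49, 0.346, 0.173], [0.49, 0.365, 0.173]]
 brass low 154 [[0.537, -0.18, 0.009], [0.536, -0.174, 0.011], [0.522, -0.171, 0.013], [0.527, -0.162, 0.015], [0.528, -0.157, 0.009], [0.53, -0.151, 0.015], [0.53, -0.146, 0.012], [0.525, -0.14, 0.01], [0.568, -0.095, 0.062], [0.554, -0.092, 0.064], [0.546, -0.083, 0.043], [0.545, -0.075, 0.046], [0.554, -0.067, 0.067]]
```

```bash
cat > fit.py <<'E'
from h import *
from scipy.optimize import least_squares
def ringsdf(p,c,yaw,tilt):
    # axis dir: near +y rotated by yaw (ccw), tilt out of horizontal
    a=np.array([-np.sin(yaw)*np.cos(tilt),np.cos(yaw)*np.cos(tilt),np.sin(tilt)])
    q=p-c; h=q@a; r=np.linalg.norm(q-h[:,None]*a,axis=1)
    dx=abs(r-.0355)-.0105; dy=abs(h)-.008
    return np.hypot(np.maximum(dx,0),np.maximum(dy,0))+np.minimum(np.maximum(dx,dy),0)
def fitring(p,c0,yaw0,tiltfree=True):
    f=lambda s: ringsdf(p,s[:3],s[3],s[4] if tiltfree else 0)
    r=least_squares(f,[*c0,yaw0,0],loss="soft_l1",f_scale=.003); return r.x,np.sqrt(np.mean(r.fun**2))
def darkpts(n,im,d,c,rad=.075):
    W=world(n,d); hsv=cv2.cvtColor(im,cv2.COLOR_BGR2HSV); H,S,V=[hsv[...,i].astype(int) for i in range(3)]
    m=(d>0)&((H<14)|(H>172))&(S>90)&(V<170)&(np.linalg.norm(W-c,axis=-1)<rad)
    return W[m]
if __name__=="__main__":
    P={n:darkpts(n,np.load(n+"0.npz")["im"],np.load(n+"0.npz")["d"],np.array([.495,.322,.149])) for n in("scene","top")}
    P["both"]=np.vstack(list(P.values()))
    for n,p in P.items():
        s,e=fitring(p,[.495,.322,.149],.15); print(n,len(p),s.round(4),np.degrees(s[3:]).round(1),e.round(4))
    # peg line
    for n in("scene","top"):
        z=np.load(n+"0.npz"); im,d=z["im"],z["d"]; W=world(n,d); hsv=cv2.cvtColor(im,cv2.COLOR_BGR2HSV); H,S,V=[hsv[...,i].astype(int) for i in range(3)]
        m=(d>0)&(H>16)&(H<30)&(S>90)&(abs(W[...,2]-.172)<.015)&(abs(W[...,0]-.505)<.03)&(((W[...,1]>.235)&(W[...,1]<.37)))
        p=W[m]; k=np.polyfit(p[:,1],p[:,0],1); print("peg",n,k, np.degrees(np.arctan(-k[0])),len(p))
        m=(d>0)&(H>16)&(H<30)&(S>90)&(W[...,2]>.16)&(abs(W[...,0]-.5)<.04)&(W[...,1]>.3)&(W[...,1]<.45)
        p=W[m]; print(" outer tip y",p[:,1].max(), p[np.argmax(p[:,1])])
        # rods
        m=(d>0)&(S<60)&(V>120)&(abs(W[...,2]-.022)<.018)&(W[...,1]<-.12)&(W[...,1]>-.20)&(abs(W[...,0]-.575)<.05)
        p=W[m]; 
        for s in(p[:,0]>.578,p[:,0]<.578):
            k=np.polyfit(p[s][:,1],p[s][:,0],1); print("rod",n,k,np.degrees(np.arctan(-k[0])),"x at -0.08",np.polyval(k,-.08),s.sum(),np.median(p[s][:,2]))
E
python3 fit.py
```

```text
scene 384 [ 4.962e-01  3.240e-01  1.493e-01  1.467e-01 -1.000e-04] [ 8.4 -0. ] 0.0089
top 434 [ 0.4967  0.3254  0.149   0.1593 -0.0275] [ 9.1 -1.6] 0.0108
both 818 [ 0.4966  0.3246  0.1491  0.1493 -0.0122] [ 8.6 -0.7] 0.01
peg scene [-0.15169513  0.54603525] 8.625728349169357 60
 outer tip y 0.37477204341286546 [0.49049951 0.37477204 0.17640415]
rod scene [-0.08154116  0.59427076] 4.6616508321030485 x at -0.08 0.6007940537913793 118 0.026024262360445485
rod scene [-0.08112179  0.54667232] 4.637780818148084 x at -0.08 0.5531620658034376 109 0.026206394714670532
peg top [-0.15544358  0.54630868] 8.835550407586512 135
 outer tip y 0.37559399190835596 [0.48650284 0.37559399 0.183949  ]
rod top [-0.04787726  0.59487371] 2.7410718600803636 x at -0.08 0.5987038873842943 263 0.008978493359444145
rod top [-0.04521797  0.55122013] 2.5890349834594315 x at -0.08 0.5548375705193336 246 0.010420748068439605
```

```bash
cat > slide.py <<'E'
from h import *
from scipy.optimize import least_squares
def rd(n,tag): z=np.load(n+tag+".npz"); return z["im"],z["d"]
def onplane(n,uv,z):
    K,R,t=cam(n); uv=np.asarray(uv,float).reshape(-1,2); r=np.c_[(uv[:,0]-K[0,2])/K[0,0],(uv[:,1]-K[1,2])/K[1,1],np.ones(len(uv))]@R; C=-R.T@t
    return C+r*((z-C[2])/r[:,2])[:,None]
def boxsdf2(p,c,yaw,h):
    a=np.array([[np.cos(yaw),np.sin(yaw)],[-np.sin(yaw),np.cos(yaw)]]); q=abs((p-c)@a.T)-h
    return np.linalg.norm(np.maximum(q,0),axis=1)+np.minimum(q.max(1),0)
def measure(tag):
  for n in("scene","top"):
    im,d=rd(n,tag); W=world(n,d); hsv=cv2.cvtColor(im,cv2.COLOR_BGR2HSV); H,S,V=[hsv[...,i].astype(int) for i in range(3)]
    bright=(S<45)&(V>205)
    # plate contour via plane back-projection, z=.036
    k=np.zeros_like(V,np.uint8); 
    uu,vv=np.meshgrid(np.arange(560),np.arange(420)); P=onplane(n,np.c_[uu.ravel(),vv.ravel()],.036).reshape(420,560,3)
    roi=(P[...,0]>.50)&(P[...,0]<.65)&(P[...,1]>-.16)&(P[...,1]<.06)
    k[roi&(V>195)]=255
    k=cv2.morphologyEx(k,cv2.MORPH_CLOSE,np.ones((9,9)));k=cv2.morphologyEx(k,cv2.MORPH_OPEN,np.ones((13,13)))
    cs,_=cv2.findContours(k,cv2.RETR_EXTERNAL,cv2.CHAIN_APPROX_NONE); c=max(cs,key=cv2.contourArea).reshape(-1,2)
    p=onplane(n,c,.036)[:,:2]
    f=lambda s: boxsdf2(p,s[:2],s[2],np.array([.045,.0675])+s[3])
    r=least_squares(f,[*p.mean(0),.05,0],loss="soft_l1",f_scale=.001); print(n,"plate",r.x.round(4),np.degrees(r.x[2]).round(2),np.sqrt(np.mean(r.fun**2)).round(4))
    yaw=r.x[2]
    # orange : edges
    m=(d>0)&(H<18)&(S>150)&(V>110)&(abs(W[...,0]-.57)<.1)&(abs(W[...,1]+.06)<.2)&(W[...,2]>.03)&(W[...,2]<.08)
    q=np.c_[uu[m],vv[m]]; pp=onplane(n,q,.064)[:,:2]
    print("  orange px at z=.064",len(q),cv2.minAreaRect(pp.astype(np.float32)*1000))
    # handle top
    m=(d>0)&(V<70)&(W[...,2]>.09)&(W[...,2]<.125)&(abs(W[...,0]-.57)<.07)&(abs(W[...,1]+.06)<.2)
    q=np.c_[uu[m],vv[m]]; pp=onplane(n,q,.106)[:,:2]
    print("  handle top",len(q),np.median(W[m][:,2]),pp.mean(0).round(4))
if __name__=="__main__":
    import sys; measure(sys.argv[1])
E
python3 slide.py 0
```

```text
scene plate [ 0.5754 -0.064  -0.8293 -0.0078] -47.52 0.0084
  orange px at z=.064 151 ((585.5181274414062, -85.0709228515625), (68.08617401123047, 37.658206939697266), 4.571296691894531)
  handle top 67 0.1042327682483585 [ 0.5788 -0.0099]
top plate [ 5.757e-01 -4.160e-02  4.560e-02 -5.000e-04] 2.61 0.001
  orange px at z=.064 36 ((574.5452880859375, -77.42816162109375), (63.031978607177734, 29.195337295532227), 4.751331806182861)
  handle top 53 0.10499584025907847 [ 0.5701 -0.0031]
```

```bash
cat > pk.py <<'E'
from slide import *
def sd3(p,c,h):
    q=abs(p-c)-h; return np.linalg.norm(np.maximum(q,0),axis=1)+np.minimum(q.max(1),0)
def run(tag,yc=-.08,yaw=None):
    A=[];B=[]
    for n in("scene","top"):
        im,d=rd(n,tag); W=world(n,d); hsv=cv2.cvtColor(im,cv2.COLOR_BGR2HSV); H,S,V=[hsv[...,i].astype(int) for i in range(3)]
        hm=(d>0)&(V<60)&(W[...,2]>.045)&(W[...,2]<.125)&(abs(W[...,0]-.57)<.04)&(abs(W[...,1]-yc-.075)<.04)
        om=(d>0)&(H<18)&(S>120)&(V>110)&(abs(W[...,0]-.577)<.045)&(abs(W[...,1]-yc)<.035)&(W[...,2]>.042)&(W[...,2]<.078)
        A.append(W[hm]);B.append(W[om])
    def rot(p,s,yw): 
        c,sn=np.cos(yw),np.sin(yw); q=p-np.array([s[0],s[1],0]); return np.c_[q[:,0]*c+q[:,1]*sn,-q[:,0]*sn+q[:,1]*c,q[:,2]]
    def cheeks(q,t):
        h=np.array([.032,t/2,.014]); a=sd3(q,np.array([0,.0105+t/2,.05]),h); b=sd3(q,np.array([0,-.0105-t/2,.05]),h)
        l=np.array([.002,.0105,.0045]); c=sd3(q,np.array([.032,0,.0405]),l); e=sd3(q,np.array([-.032,0,.0405]),l)
        return np.min([a,b,c,e],axis=0)
    for nm,sel in(("scene",[0]),("top",[1]),("both",[0,1])):
        a=np.vstack([A[i] for i in sel]); b=np.vstack([B[i] for i in sel])
        fh=lambda s: sd3(rot(a,s,s[2]),np.array([0,.075,.071]),np.array([.012,.010,.035]))
        fo=lambda s: cheeks(rot(b,s,s[2]),.005)
        kw=dict(loss="soft_l1",f_scale=.002); pr=lambda s: [(s[2]-.0456)*.05]
        for l,f in(("handle",fh),("orange",fo),("joint",lambda s:np.r_[fh(s),fo(s)])):
            r=least_squares(lambda s:np.r_[f(s),np.array(pr(s))*3],[.576,yc,.0456],**kw); print(nm,l,len(a),len(b),r.x.round(4),np.sqrt(np.mean(r.fun**2)).round(4))
if __name__=="__main__": run("0")
E
python3 pk.py
```

```text
scene handle 127 186 [ 0.5779 -0.0798  0.0475] 0.0013
scene orange 127 186 [ 0.5804 -0.0804  0.0577] 0.0015
scene joint 127 186 [ 0.5792 -0.0802  0.0639] 0.0014
top handle 56 49 [ 0.5787 -0.0807  0.0459] 0.0012
top orange 56 49 [ 0.5753 -0.0788  0.0497] 0.0012
top joint 56 49 [ 0.5792 -0.0787  0.0531] 0.0012
both handle 183 235 [ 0.5783 -0.0798  0.0467] 0.0013
both orange 183 235 [ 0.5797 -0.0801  0.0581] 0.0015
both joint 183 235 [ 0.5794 -0.08    0.0612] 0.0014
```

```bash
cat > rel.py <<'E'
import sys
from h import *
from scipy.spatial.transform import Rotation as Ro
def rel(x,y,z,yawdeg):
    s=ctrl.get_state(); w,a,b,c=s["tcp_rot"]; R=Ro.from_quat([a,b,c,w]).as_matrix()
    d=R.T@(np.array([x,y,z])-s["tcp_pos"]); cur=np.degrees(np.arctan2(R[1,1],R[0,1])); want=90+yawdeg
    turn=-((want-cur+90)%180-90)
    print("t",round(s["time_s"],2),"tcp",s["tcp_pos"].round(4),"jaw yaw",round(cur-90,2),"F",s["contact_force"].round(2),"w",round(s["gripper_width"],4),"toolz",R[:,2].round(3))
    print("shift cm",(d*100).round(2),"turn",round(turn,2)); return R
if __name__=="__main__": R=rel(*map(float,sys.argv[1:5])); print("tool x",R[:,0].round(3),"y",R[:,1].round(3))
E
python3 rel.py .4966 .3246 .235 8.7
```

```text
t 1.1 tcp [0.1738 0.6003 0.2225] jaw yaw -16.15 F [ 0.91 -0.09 -0.24] w 0.0871 toolz [-0. -0. -1.]
shift cm [-38.67 -17.51  -1.25] turn -24.85
tool x [-0.961  0.278  0.   ] y [ 0.278  0.961 -0.   ]
```

Request:
jog_arm(
  targets="4.4 -38.7 -17.5 -1.2 -24.9; 4.4 -38.7 -17.5 -1.2 -24.9; 4.4 -38.7 -17.5 -1.2 -24.9; 4.4 -38.7 -17.5 -1.2 -24.9; 4.4 -38.7 -17.5 -1.2 -24.9; 4.4 -38.7 -17.5 -1.2 -24.9; 4.4 -38.7 -17.5 -1.2 -24.9; 4.4 -38.7 -17.5 -1.2 -24.9; 4.4 -38.7 -17.5 -1.2 -24.9; 4.4 -38.7 -17.5 -1.2 -24.9; 4.4 -38.7 -17.5 -1.2 -24.9; 4.4 -38.7 -17.5 -1.2 -24.9; 4.4 -38.7 -17.5 -1.2 -24.9; 4.4 -38.7 -17.5 -1.2 -24.9; 4.4 -38.7 -17.5 -1.2 -24.9; 4.4 -38.7 -17.5 -1.2 -24.9",
)

```text
time_s: 2.43
tcp_pos: [0.4957, 0.3258, 0.2345]
tcp_rot: [-0.0, -0.077, 0.997, 0.0]
contact_force: [-0.3, 0.7, -0.8]
gripper_width: 0.044
```

```bash
python3 rel.py .4966 .3246 .180 8.7
python3 - <<'E'
from h import *
for n in("scene","top"):
    im,d=ctrl.snapshot(n); np.savez(n+"1.npz",im=im,d=d)
    u,v=map(int,proj(n,[.4966,.3246,.19])); c=im[max(0,v-50):v+50,max(0,u-60):u+60]; cv2.imwrite(f"pics/{n}1.png",cv2.resize(c,None,fx=4,fy=4))
E
```

```text
t 2.43 tcp [0.4957 0.3258 0.2345] jaw yaw 8.88 F [-0.35  0.69 -0.76] w 0.044 toolz [-0.  0. -1.]
shift cm [-0.07 -0.14  5.45] turn 0.18
tool x [-0.988 -0.154  0.   ] y [-0.154  0.988  0.   ]
```

View pics/scene1.png

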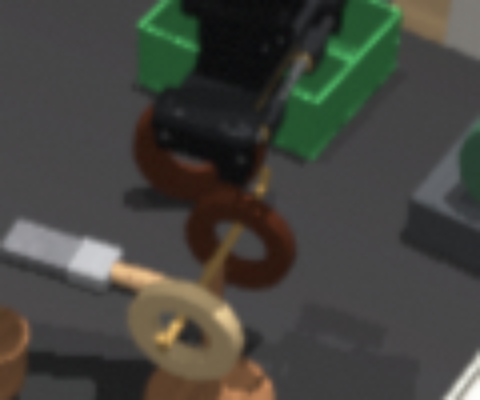

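View pics/top1.png

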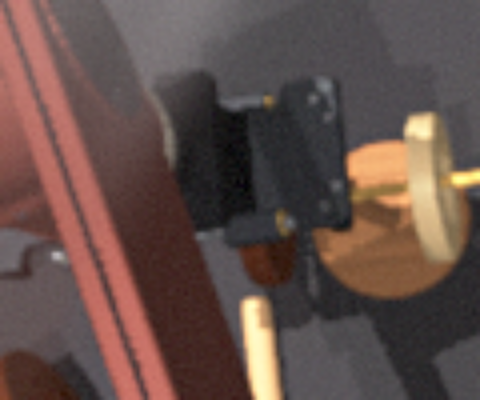

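Request:
jog_arm(
  targets="4.4 -0.1 -0.1 2 0; 4.4 -0.1 -0.1 4 0; 4.4 -0.1 -0.1 5 0; 4.4 -0.1 -0.1 5.3 0; 4.4 -0.1 -0.1 5.3 0; 4.4 -0.1 -0.1 5.3 0",
)

```text
time_s: 3.03
tcp_pos: [0.4982, 0.3241, 0.1823]
tcp_rot: [0.0, -0.076, 0.997, 0.0]
contact_force: [-0.1, 0.3, -0.1]
gripper_width: 0.0439
```

Request:
jog_arm(
  targets="1 0 0 0 0; 1 0 0 0 0; 1 0 0 0 0; 1 0 0 0 0; 1 0 0 0 0; 1 0 0 0 0; 1 0 0 0 0; 1 0 0 0 0",
  squeeze=15,
)

```text
time_s: 3.7
tcp_pos: [0.4982, 0.3238, 0.1818]
tcp_rot: [0.0, -0.076, 0.997, 0.0]
contact_force: [-0.6, 0.3, 2.1]
gripper_width: 0.016
```

Request:
jog_arm(
  targets="1 0 0 -0.8 0; 1 0 0 -1.8 0; 1 0 0 -2.7 0; 1 0 0 -2.8 0; 1 0 0 -2.8 0; 1 0 0 -2.8 0",
)

```text
time_s: 4.2
tcp_pos: [0.4981, 0.3238, 0.2098]
tcp_rot: [0.0, -0.076, 0.997, 0.0]
contact_force: [-0.1, -0.4, -1.5]
gripper_width: 0.0158
```

```bash
python3 rel.py .48 .40 .21 8.7
python3 - <<'E'
from h import *
for n in("scene",):
    im,d=ctrl.snapshot(n)
    u,v=map(int,proj(n,[.4966,.3246,.19])); c=im[max(0,v-60):v+60,max(0,u-60):u+60]; cv2.imwrite(f"pics/{n}2.png",cv2.resize(c,None,fx=4,fy=4))
E
```

```text
t 4.2 tcp [0.4981 0.3238 0.2098] jaw yaw 8.75 F [-0.07 -0.39 -1.53] w 0.0158 toolz [ 0.  0. -1.]
shift cm [ 0.63  7.8  -0.02] turn 0.05
tool x [-0.988 -0.152 -0.   ] y [-0.152  0.988  0.   ]
```

View pics/scene2.png

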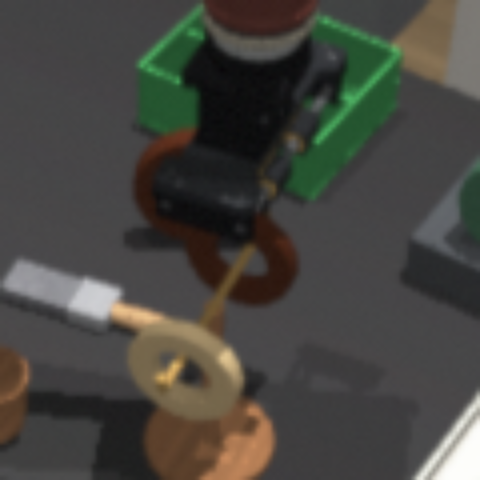

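Request:
jog_arm(
  targets="1 0 1.5 0 0; 1 0 3.5 0 0; 1 0 5.5 0 0; 1 0 7.5 0 0; 1 0 8 0 0; 1 0 8 0 0; 1 0 8 -3 0; 1 0 8 -7 0; 1 0 8 -10 0; 1 0 8 -11 0; 1 0 8 -11 0",
)

```text
time_s: 5.17
tcp_pos: [0.4875, 0.4031, 0.3238]
tcp_rot: [0.003, -0.076, 0.997, 0.002]
contact_force: [0.2, -0.1, -1.6]
gripper_width: 0.0159
```

```bash
python3 rel.py .579 -.080 .31 2.9
```

```text
t 5.17 tcp [0.4875 0.4031 0.3238] jaw yaw 8.72 F [ 0.21 -0.07 -1.61] w 0.0159 toolz [ 0.006  0.003 -1.   ]
shift cm [ -1.72 -49.15   1.27] turn 5.82
tool x [-0.988 -0.152 -0.007] y [-0.152  0.988  0.003]
```

Request:
jog_arm(
  targets="1 0 -2 0 1; 1 -0.2 -5 0 2; 1 -0.3 -9 0 3; 1 -0.4 -13 0 4; 1 -0.6 -17 0 5; 1 -0.7 -21 0 5.8; 1 -0.9 -25 0 5.8; 1 -1 -29 0 5.8; 1 -1.2 -33 0 5.8; 1 -1.3 -37 0 5.8; 1 -1.5 -41 0 5.8; 1 -1.6 -44.5 0 5.8; 1 -1.7 -47 1 5.8; 1 -1.7 -48.5 2 5.8; 1 -1.7 -49.1 4 5.8; 1 -1.7 -49.1 6 5.8; 1 -1.7 -49.1 8 5.8; 1 -1.7 -49.1 9 5.8; 1 -1.7 -49.1 9 5.8; 1 -1.7 -49.1 9 5.8",
)

```text
time_s: 6.83
tcp_pos: [0.5765, -0.0792, 0.2282]
tcp_rot: [-0.001, -0.026, 1.0, 0.0]
contact_force: [-0.4, -0.6, -0.1]
gripper_width: 0.0161
```

```bash
python3 rel.py .579 -.080 .19 2.9
python3 - <<'E'
from h import *
from fit import *
for n in("scene","top"):
    im,d=ctrl.snapshot(n); np.savez(n+"3.npz",im=im,d=d); cv2.imwrite(f"pics/{n}3.png",im)
    u,v=map(int,proj(n,[.577,-.06,.10])); c=im[max(0,v-70):v+70,max(0,u-80):u+80]; cv2.imwrite(f"pics/{n}3c.png",cv2.resize(c,None,fx=4,fy=4))
s=ctrl.get_state(); c0=s["tcp_pos"]+[0,0,-.031]
P={n:darkpts(n,np.load(n+"3.npz")["im"],np.load(n+"3.npz")["d"],c0,.07) for n in("scene","top")}
P["both"]=np.vstack(list(P.values()))
for n,p in P.items():
    if len(p)>20: s,e=fitring(p,c0,.05); print(n,len(p),s.round(4),np.degrees(s[3:]).round(1),e.round(4))
E
```

```text
t 6.83 tcp [ 0.5765 -0.0792  0.2282] jaw yaw 2.98 F [-0.41 -0.63 -0.15] w 0.0161 toolz [-0.003  0.001 -1.   ]
shift cm [-0.25 -0.1   3.82] turn 0.08
tool x [-0.999 -0.052  0.003] y [-0.052  0.999  0.001]
scene 285 [ 0.5739 -0.0783  0.1955  0.0451  0.0032] [2.6 0.2] 0.0016
top 107 [ 0.5758 -0.0775  0.1966  0.0475  0.0153] [2.7 0.9] 0.0011
both 392 [ 0.5744 -0.0781  0.1953  0.041   0.0012] [2.3 0.1] 0.0015
```

View pics/scene3c.png

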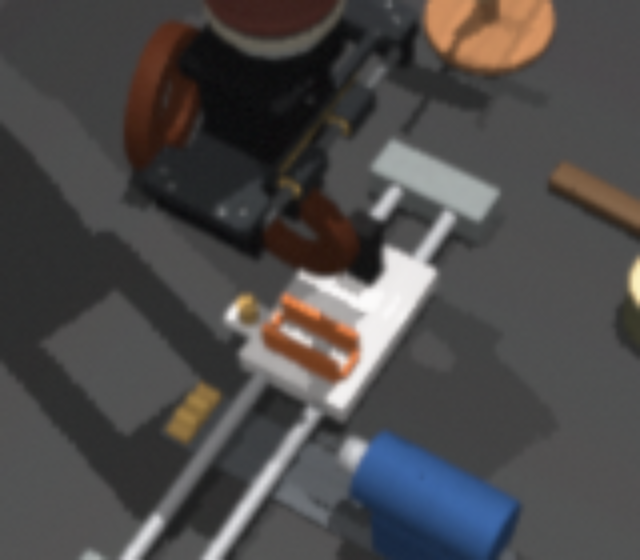

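View pics/top3c.png

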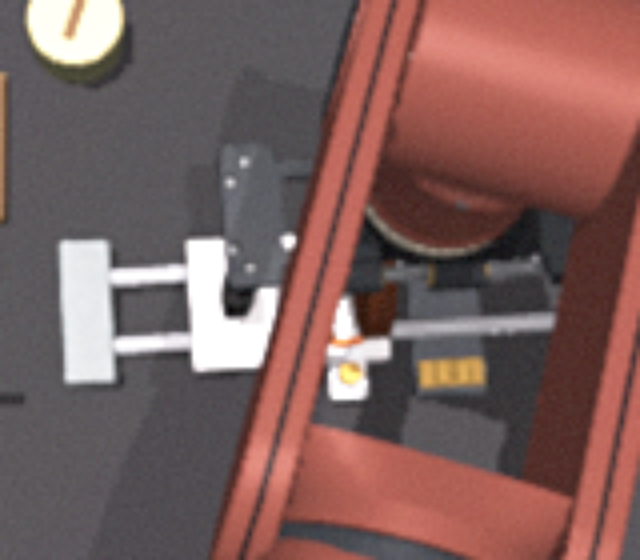

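Request:
jog_arm(
  targets="1 -0.4 -0.2 2 0; 1 -0.4 -0.2 4.5 0; 1 -0.4 -0.2 6.5 0; 1 -0.4 -0.2 7.4 0; 1 -0.4 -0.2 7.4 0; 1 -0.4 -0.2 7.4 0; 1 -0.4 -0.2 7.4 0",
)

```text
time_s: 7.52
tcp_pos: [0.5828, -0.0819, 0.1577]
tcp_rot: [0.002, -0.026, 1.0, -0.0]
contact_force: [0.4, -0.3, -0.1]
gripper_width: 0.016
```

```bash
cat > look.py <<'E'
import sys
from h import *
from fit import *
import pk
tag=sys.argv[1]
from rel import rel
rel(.579,-.08,.115,2.9)
for n in("scene","top"):
    im,d=ctrl.snapshot(n); np.savez(n+tag+".npz",im=im,d=d)
    u,v=map(int,proj(n,[.577,-.06,.08])); c=im[max(0,v-55):v+55,max(0,u-60):u+60]; cv2.imwrite(f"pics/{n}{tag}c.png",cv2.resize(c,None,fx=5,fy=5,interpolation=cv2.INTER_CUBIC))
s=ctrl.get_state(); c0=s["tcp_pos"]+[0,0,-.0325]
P={n:darkpts(n,np.load(n+tag+".npz")["im"],np.load(n+tag+".npz")["d"],c0,.07) for n in("scene","top")}
P={k:p[np.abs(p[:,1]-c0[1])<.02] for k,p in P.items()}
for n,p in P.items():
    if len(p)>20: s,e=fitring(p,c0,.05); print(n,len(p),s.round(4),np.degrees(s[3:]).round(1),e.round(4))
try: pk.run(tag)
except Exception as e: print(e)
E
python3 look.py 4
```

```text
t 7.52 tcp [ 0.5828 -0.0819  0.1577] jaw yaw 2.96 F [ 0.36 -0.26 -0.1 ] w 0.016 toolz [ 0.003 -0.001 -1.   ]
shift cm [0.38 0.21 4.27] turn 0.06
scene 279 [ 0.5839 -0.0816  0.1208  0.0588 -0.0104] [ 3.4 -0.6] 0.0064
top 78 [ 0.5815 -0.0792  0.1252  0.0674  0.0028] [3.9 0.2] 0.001
scene handle 126 106 [ 0.5776 -0.08    0.0459] 0.0013
scene orange 126 106 [ 0.5795 -0.0811  0.05  ] 0.0014
scene joint 126 106 [ 0.579  -0.0804  0.0628] 0.0014
top handle 14 13 [ 0.5784 -0.0807  0.0461] 0.0004
top orange 14 13 [ 0.5758 -0.079   0.0452] 0.0012
top joint 14 13 [ 0.5792 -0.0783  0.0553] 0.0009
both handle 140 119 [ 0.5778 -0.08    0.0459] 0.0013
both orange 140 119 [ 0.5798 -0.0809  0.0426] 0.0014
both joint 140 119 [ 0.579  -0.0804  0.0597] 0.0014
```

View pics/scene4c.png

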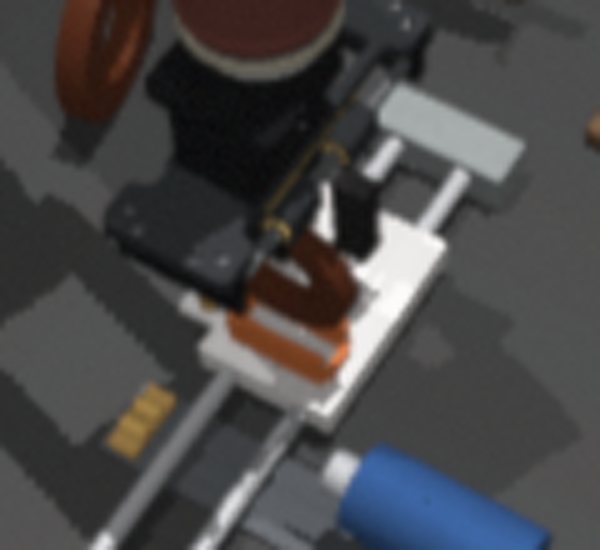

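View pics/top4c.png

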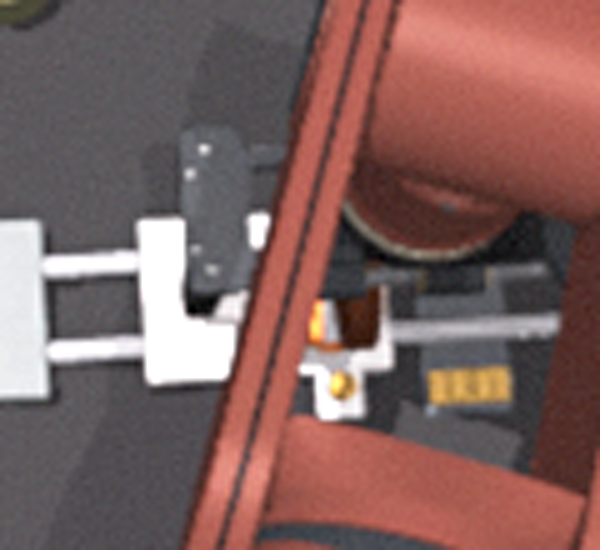

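Request:
jog_arm(
  targets="1 0.2 0.05 0 0; 1 0.25 0.05 0.5 0; 1 0.25 0.05 0.9 0; 1 0.25 0.05 0.9 0; 1 0.25 0.05 0.9 0; 1 0.25 0.05 0.9 0",
)

```text
time_s: 8.12
tcp_pos: [0.5788, -0.0812, 0.1463]
tcp_rot: [-0.0, -0.026, 1.0, 0.0]
contact_force: [0.6, 0.3, -0.8]
gripper_width: 0.0157
```

```bash
sed -i 's/^P={k:p.*/P={k:p[(np.abs(p[:,1]-c0[1])<.02)\&(p[:,2]>.075)] for k,p in P.items()}/' look.py; python3 look.py 5
```

```text
t 8.12 tcp [ 0.5788 -0.0812  0.1463] jaw yaw 2.95 F [ 0.61  0.34 -0.77] w 0.0157 toolz [-0.  0. -1.]
shift cm [-0.02  0.12  3.13] turn 0.05
scene 216 [ 0.577  -0.0806  0.1132  0.0575  0.001 ] [3.3 0.1] 0.0015
top 75 [ 0.5778 -0.075   0.1149  0.1626 -0.0204] [ 9.3 -1.2] 0.0013
scene handle 120 99 [ 0.5775 -0.0797  0.0442] 0.0013
scene orange 120 99 [ 0.5794 -0.0808  0.057 ] 0.0012
scene joint 120 99 [ 0.5788 -0.0802  0.0603] 0.0013
top handle 1 14 [ 0.578  -0.0799  0.0456] 0.0
top orange 1 14 [ 0.5792 -0.0781  0.0453] 0.0008
top joint 1 14 [ 0.579  -0.0781  0.0477] 0.0008
both handle 121 113 [ 0.5775 -0.0797  0.0441] 0.0013
both orange 121 113 [ 0.5793 -0.0806  0.0497] 0.0013
both joint 121 113 [ 0.5787 -0.0801  0.0571] 0.0013
```

View pics/scene5c.png

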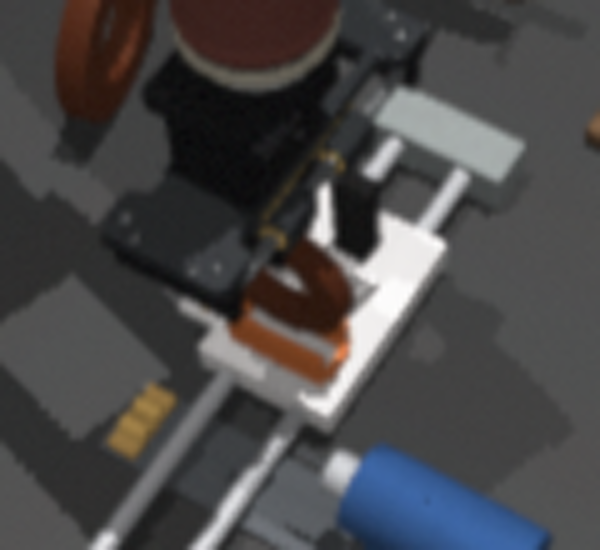

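Request:
jog_arm(
  targets="1 -0.1 0.02 0.4 0; 1 -0.1 0.02 0.9 0; 1 -0.1 0.02 1.4 0; 1 -0.1 0.02 1.8 0; 1 -0.1 0.02 1.8 0; 1 -0.1 0.02 1.8 0",
)

```text
time_s: 8.72
tcp_pos: [0.5795, -0.0809, 0.1279]
tcp_rot: [-0.001, -0.026, 1.0, 0.0]
contact_force: [-0.2, -0.3, -1.5]
gripper_width: 0.0158
```

```bash
python3 look.py 6
```

```text
t 8.72 tcp [ 0.5795 -0.0809  0.1279] jaw yaw 2.95 F [-0.25 -0.34 -1.54] w 0.0158 toolz [-0.001  0.    -1.   ]
shift cm [0.05 0.09 1.29] turn 0.05
scene 134 [ 0.5771 -0.0815  0.0958  0.0947  0.0194] [5.4 1.1] 0.0021
top 70 [ 0.5785 -0.0757  0.0959  0.1331  0.0328] [7.6 1.9] 0.0011
scene handle 101 85 [ 0.5778 -0.08    0.0461] 0.0013
scene orange 101 85 [ 0.5812 -0.0808  0.0506] 0.0012
scene joint 101 85 [ 0.579  -0.0804  0.0601] 0.0013
top handle 0 16 [ 0.576  -0.08    0.0456] 0.0
top orange 0 16 [ 0.5774 -0.0781  0.0455] 0.0021
top joint 0 16 [ 0.5774 -0.0781  0.0455] 0.0021
both handle 101 101 [ 0.5778 -0.08    0.0461] 0.0013
both orange 101 101 [ 0.5806 -0.0806  0.0444] 0.0015
both joint 101 101 [ 0.5789 -0.0803  0.0568] 0.0015
```

View pics/scene6c.png

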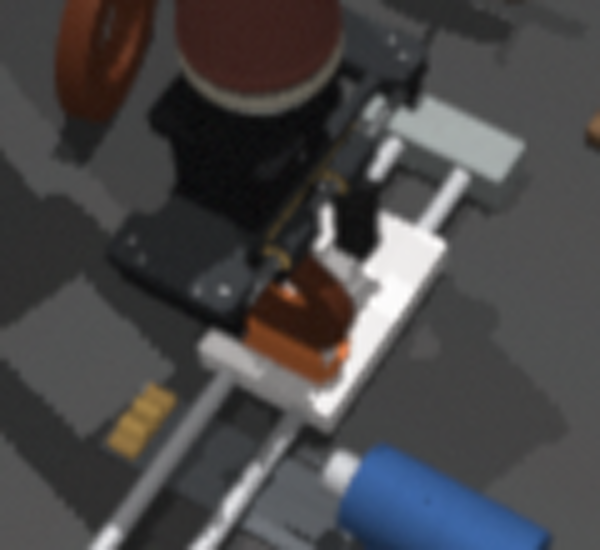

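Request:
jog_arm(
  targets="1 -0.03 0 0.3 0; 1 -0.05 0 0.6 0; 1 -0.05 0 0.9 0; 1 -0.05 0 1.1 0; 1 -0.05 0 1.1 0; 1 -0.05 0 1.1 0",
)

```text
time_s: 9.32
tcp_pos: [0.5802, -0.0809, 0.1172]
tcp_rot: [-0.0, -0.026, 1.0, 0.0]
contact_force: [-0.1, 0.0, -0.7]
gripper_width: 0.0157
```

Request:
jog_arm(
  targets="1 0 0 0.1 0; 1 0 0 0.15 0; 1 0 0 0.15 0; 1 0 0 0.15 0",
)

```text
time_s: 9.65
tcp_pos: [0.5805, -0.081, 0.1161]
tcp_rot: [0.0, -0.026, 1.0, -0.0]
contact_force: [0.2, 0.3, -0.5]
gripper_width: 0.0159
```

Request:
jog_arm(
  targets="1 0 0 0.1 0; 1 0 0 0.15 0; 1 0 0 0.15 0; 1 0 0 0.15 0",
)

```text
time_s: 9.98
tcp_pos: [0.5804, -0.081, 0.1144]
tcp_rot: [-0.0, -0.026, 1.0, 0.0]
contact_force: [-0.5, 0.9, -0.7]
gripper_width: 0.0161
```

```bash
python3 look.py 7
```

```text
t 9.98 tcp [ 0.5804 -0.081   0.1144] jaw yaw 2.95 F [-0.54  0.88 -0.73] w 0.0161 toolz [-0.  0. -1.]
shift cm [ 0.13  0.1  -0.06] turn 0.05
scene 115 [ 0.5777 -0.0839  0.082   0.1516 -0.0052] [ 8.7 -0.3] 0.0019
top 69 [ 0.5791 -0.076   0.0815  0.1189  0.0212] [6.8 1.2] 0.0011
scene handle 79 67 [ 0.578  -0.0799  0.0467] 0.0012
scene orange 79 67 [ 0.5792 -0.0806  0.0495] 0.0012
scene joint 79 67 [ 0.5785 -0.0803  0.0523] 0.0013
top handle 0 19 [ 0.576  -0.08    0.0456] 0.0
top orange 0 19 [ 0.5757 -0.0803  0.0447] 0.0022
top joint 0 19 [ 0.5757 -0.0803  0.0447] 0.0022
both handle 79 86 [ 0.578  -0.0799  0.0467] 0.0012
both orange 79 86 [ 0.5791 -0.0805  0.0477] 0.0016
both joint 79 86 [ 0.5785 -0.0803  0.052 ] 0.0015
```

View pics/scene7c.png

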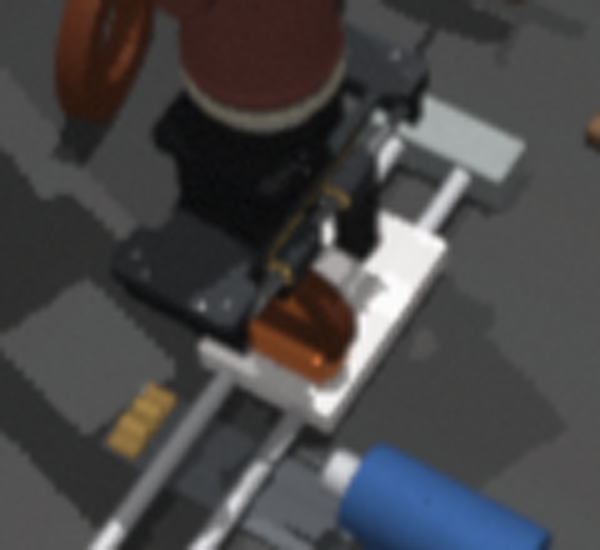

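Request:
jog_arm(
  targets="1 0 0 0.1 0; 1 0 0 0.1 0; 1 0 0 0.1 0",
)

```text
time_s: 10.33
tcp_pos: [0.5809, -0.0811, 0.1141]
tcp_rot: [0.001, -0.026, 1.0, -0.0]
contact_force: [0.8, 0.8, 2.6]
gripper_width: 0.0159
```

Request:
jog_arm(
  targets="1 0 0 0.1 0; 1 0 0 0.1 0; 1 0 0 0.1 0",
)

```text
time_s: 10.58
tcp_pos: [0.5813, -0.0812, 0.114]
tcp_rot: [0.001, -0.026, 1.0, -0.0]
contact_force: [-0.9, 0.2, 7.6]
gripper_width: 0.0158
```

Request:
jog_arm(
  targets="1 0 0 -0.1 0; 1 0 0 -0.15 0; 1.8 0 0 -0.15 0; 2.2 0 0 -0.15 0; 2.8 0 0 -0.15 0; 3.5 0 0 -0.15 0; 3.5 0 0 -0.15 0",
)

```text
time_s: 11.17
tcp_pos: [0.5803, -0.0809, 0.1138]
tcp_rot: [-0.0, -0.026, 1.0, 0.0]
contact_force: [-0.4, 0.0, -0.2]
gripper_width: 0.0322
```

Request:
jog_arm(
  targets="3.5 0 0 -1 0; 3.5 0 0 -3 0; 3.5 0 0 -6 0; 3.5 0 0 -8 0; 3.5 0 0 -8 0; 3.5 0 0 -8 0",
)

```text
time_s: 11.67
tcp_pos: [0.5817, -0.0813, 0.1965]
tcp_rot: [0.002, -0.026, 1.0, -0.001]
contact_force: [0.5, -0.9, -0.5]
gripper_width: 0.0348
```

```bash
python3 look.py 8; python3 rel.py .575 -.005 .17 2.7
```

```text
t 11.67 tcp [ 0.5817 -0.0813  0.1965] jaw yaw 2.96 F [ 0.53 -0.87 -0.48] w 0.0348 toolz [ 0.004 -0.001 -1.   ]
shift cm [0.3  0.16 8.15] turn 0.06
scene 171 [ 0.5886 -0.0878  0.1463  0.0569  0.2309] [ 3.3 13.2] 0.0035
top 79 [ 0.5612 -0.0767  0.1484  0.1467 -0.0702] [ 8.4 -4. ] 0.0031
scene handle 130 97 [ 0.5778 -0.0802  0.0436] 0.0014
scene orange 130 97 [ 0.5799 -0.0813  0.0516] 0.0014
scene joint 130 97 [ 0.5791 -0.0807  0.0577] 0.0014
top handle 26 19 [ 0.5784 -0.0802  0.0461] 0.0007
top orange 26 19 [ 0.5758 -0.0813  0.0444] 0.0012
top joint 26 19 [ 0.5785 -0.0809  0.0463] 0.001
both handle 156 116 [ 0.5781 -0.0801  0.0444] 0.0013
both orange 156 116 [ 0.5799 -0.0812  0.049 ] 0.0013
both joint 156 116 [ 0.5791 -0.0807  0.0562] 0.0014
t 11.77 tcp [ 0.5799 -0.0808  0.1935] jaw yaw 2.96 F [-0.03  0.73 -1.14] w 0.0349 toolz [-0.001  0.    -1.   ]
shift cm [0.1  7.6  2.35] turn 0.26
tool x [-0.999 -0.052  0.001] y [-0.052  0.999  0.   ]
```

View pics/scene8c.png

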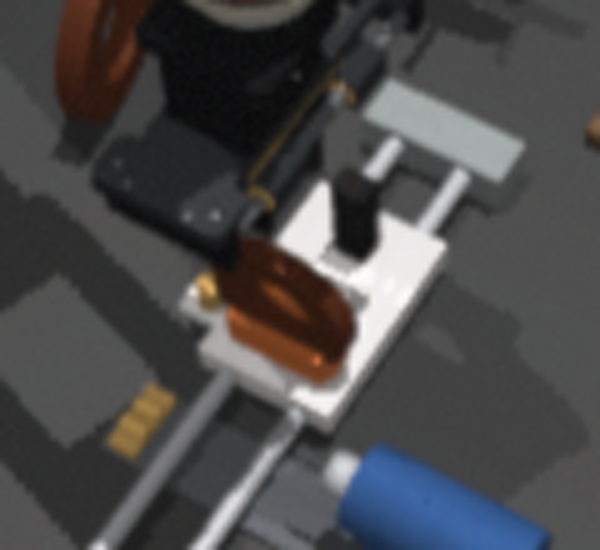

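Request:
jog_arm(
  targets="5 0.1 2 0 0; 5 0.1 5 0 0; 5 0.15 7 0 0; 5 0.15 7.55 0 0; 5 0.15 7.55 2 0; 5 0.15 7.55 5 0; 5 0.15 7.55 7.5 0; 5 0.15 7.55 7.5 0; 5 0.15 7.55 7.5 0",
)

```text
time_s: 12.52
tcp_pos: [0.573, -0.0058, 0.1167]
tcp_rot: [-0.003, -0.026, 1.0, 0.0]
contact_force: [-0.5, -1.4, 1.2]
gripper_width: 0.0499
```

```bash
python3 rel.py .5746 -.0054 .080 2.7;python3 - <<'E'
from h import *
for n in("scene","top"):
    im,d=ctrl.snapshot(n)
    u,v=map(int,proj(n,[.577,-.03,.1])); c=im[max(0,v-60):v+60,max(0,u-70):u+70]; cv2.imwrite(f"pics/{n}9.png",cv2.resize(c,None,fx=4,fy=4))
E
```

```text
t 12.52 tcp [ 0.573  -0.0058  0.1167] jaw yaw 2.94 F [-0.5  -1.36  1.2 ] w 0.0499 toolz [-0.006  0.001 -1.   ]
shift cm [-0.18  0.03  3.67] turn 0.24
tool x [-0.999 -0.051  0.006] y [-0.051  0.999  0.001]
```

View pics/scene9.png

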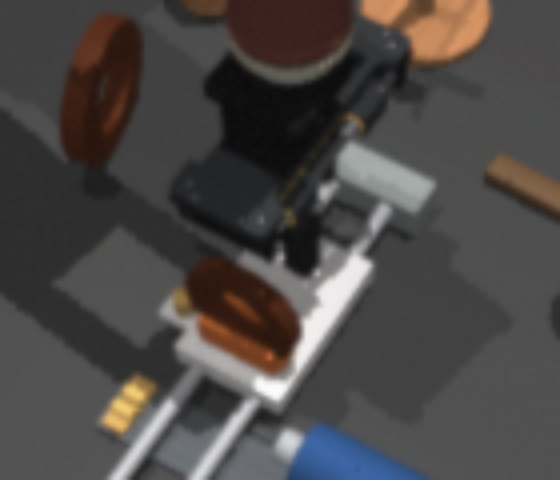

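View pics/top9.png

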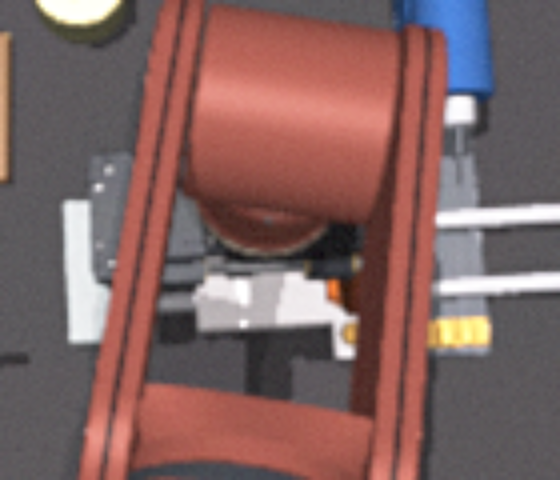

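Request:
jog_arm(
  targets="5 0 0 1.5 0; 5 0 0 3 0; 5 0 0 3.6 0; 5 0 0 3.6 0; 5 0 0 3.6 0",
)

```text
time_s: 13.03
tcp_pos: [0.5757, -0.0059, 0.0842]
tcp_rot: [0.001, -0.026, 1.0, -0.0]
contact_force: [0.8, 0.6, -0.6]
gripper_width: 0.0496
```

Request:
jog_arm(
  targets="3 0 0 0 0; 2.4 0 0 0 0; 1.6 0 0 0 0; 1.6 0 0 0 0; 1.6 0 0 0 0; 1.6 0 0 0 0; 1.6 0 0 0 0",
  squeeze=25,
)

```text
time_s: 13.62
tcp_pos: [0.5752, -0.0057, 0.0833]
tcp_rot: [0.0, -0.026, 1.0, -0.0]
contact_force: [-0.6, 0.3, 0.9]
gripper_width: 0.0199
```

```bash
python3 rel.py .5746 -.0054 .080 2.7;python3 - <<'E'
from slide import *
# brass block and ball positions in original pictures
for n in("scene","top"):
    im,d=rd(n,"0"); W=world(n,d); hsv=cv2.cvtColor(im,cv2.COLOR_BGR2HSV); H,S,V=[hsv[...,i].astype(int) for i in range(3)]
    y=(H>16)&(H<32)&(S>90)&(V>120)
    for nm,c,r in(("block",[.529,-.16,.013],.035),("barrel",[.523,-.085,.055],.03)):
        m=(d>0)&y&(np.linalg.norm(W-np.array(c),axis=-1)<r); p=W[m]; a=np.array([-np.sin(.0456),np.cos(.0456)]); s=p[:,:2]@a
        print(n,nm,len(p),p.mean(0).round(4),"along",np.percentile(s,[0,5,50,95,100]).round(4),"z",np.percentile(p[:,2],[5,50,95]).round(4))
E
```

```text
t 13.62 tcp [ 0.5752 -0.0057  0.0833] jaw yaw 2.98 F [-0.59  0.26  0.95] w 0.0199 toolz [ 0. -0. -1.]
shift cm [0.06 0.03 0.33] turn 0.28
tool x [-0.999 -0.052 -0.   ] y [-0.052  0.999 -0.   ]
scene block 106 [ 0.5291 -0.1589  0.0123] along [-0.2055 -0.2032 -0.1826 -0.1605 -0.1533] z [0.0016 0.0129 0.0197]
scene barrel 19 [ 0.5248 -0.0842  0.0531] along [-0.1173 -0.1146 -0.1089 -0.0997 -0.0957] z [0.0476 0.0545 0.0574]
top block 101 [ 0.5286 -0.1576  0.0131] along [-0.2085 -0.2016 -0.1813 -0.162  -0.1605] z [0.0056 0.0132 0.0186]
top barrel 25 [ 0.5282 -0.0818  0.0514] along [-0.1131 -0.1111 -0.1056 -0.1    -0.0995] z [0.0445 0.0529 0.0556]
```

Request:
jog_arm(
  targets="1.6 0 -0.5 0 0; 1.6 0 -1.2 0 0; 1.6 0 -2 0 0; 1.6 0 -3 0 0; 1.6 0.03 -4 0 0; 1.6 0.03 -4.7 0 0; 1.6 0.03 -5 0 0; 1.6 0.03 -5 0 0; 1.6 0.03 -5 0 0",
)

```text
time_s: 14.37
tcp_pos: [0.5785, -0.0576, 0.0833]
tcp_rot: [0.001, -0.025, 1.0, -0.001]
contact_force: [5.3, -0.2, -2.4]
gripper_width: 0.0197
```

```bash
cat > n.py <<'E'
from slide import *
import sys
from rel import rel
tag=sys.argv[1]
rel(.5746,-.0054-.075,.083,2.7)
u0=np.array([-np.sin(.0463),np.cos(.0463)])
s=ctrl.get_state(); print("along from grasp",((s["tcp_pos"][:2]-[.5752,-.0057])@u0*1000).round(1))
for n in("scene","top"):
    im,d=ctrl.snapshot(n); np.savez(n+tag+".npz",im=im,d=d)
    u,v=map(int,proj(n,[.565,-.12,.06])); c=im[max(0,v-55):v+55,max(0,u-60):u+60]; cv2.imwrite(f"pics/{n}{tag}.png",cv2.resize(c,None,fx=5,fy=5,interpolation=cv2.INTER_CUBIC))
E
python3 n.py 10
```

```text
t 14.37 tcp [ 0.5785 -0.0576  0.0833] jaw yaw 2.88 F [ 5.33 -0.24 -2.44] w 0.0197 toolz [ 0.003 -0.001 -1.   ]
shift cm [ 0.5  -2.26  0.03] turn 0.18
along from grasp -52.0
```

View pics/scene10.png

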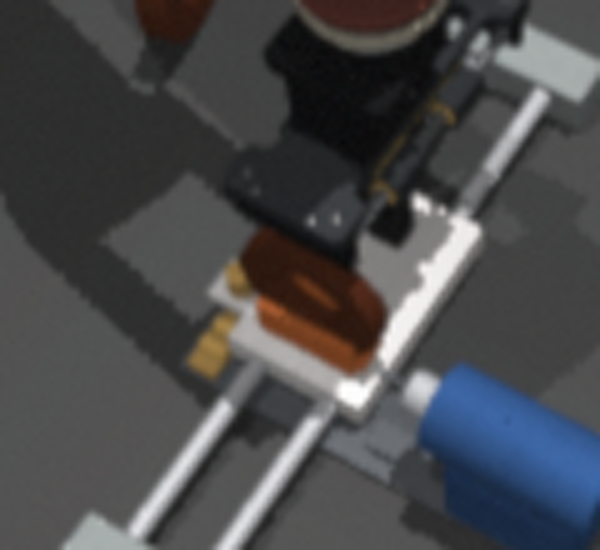

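View pics/top10.png

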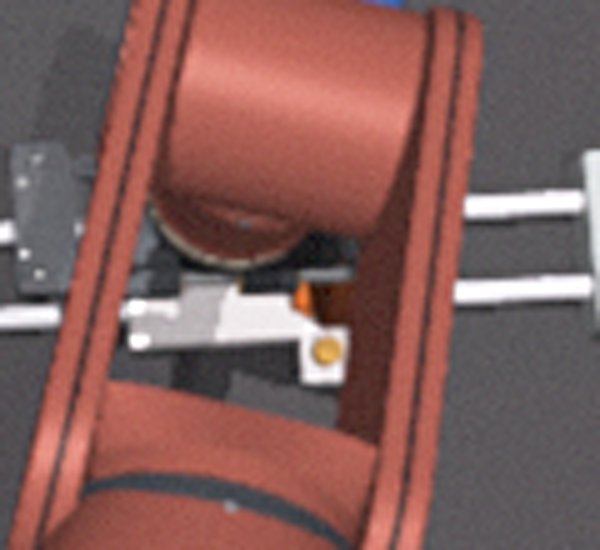

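Request:
jog_arm(
  targets="1.6 -0.03 0 0 0; 1.6 -0.03 0 0 0; 1.6 -0.03 0 0 0",
)

```text
time_s: 14.72
tcp_pos: [0.5784, -0.0567, 0.0832]
tcp_rot: [0.001, -0.025, 1.0, -0.0]
contact_force: [4.8, -0.4, -1.8]
gripper_width: 0.0194
```

Request:
jog_arm(
  targets="1.6 0 -0.2 0 0; 1.6 0 -0.4 0 0; 1.6 0 -0.4 0 0; 1.6 0 -0.4 0 0",
)

```text
time_s: 15.05
tcp_pos: [0.5787, -0.0605, 0.0832]
tcp_rot: [0.001, -0.026, 1.0, -0.0]
contact_force: [4.9, -0.3, -2.3]
gripper_width: 0.0196
```

Request:
jog_arm(
  targets="1.6 -0.05 -0.1 0 0; 1.6 -0.1 -0.3 0 0; 1.6 -0.1 -0.3 0 0; 1.6 -0.1 -0.3 0 0",
)

```text
time_s: 15.38
tcp_pos: [0.5789, -0.0632, 0.0832]
tcp_rot: [-0.0, -0.026, 1.0, -0.0]
contact_force: [1.2, -1.9, 2.1]
gripper_width: 0.02
```

Request:
jog_arm(
  targets="1.6 -0.05 -0.1 0 0; 1.6 -0.05 -0.2 0 0; 1.6 -0.05 -0.2 0 0",
)

```text
time_s: 15.63
tcp_pos: [0.579, -0.0647, 0.0832]
tcp_rot: [-0.001, -0.026, 1.0, 0.0]
contact_force: [-2.0, 0.2, 4.6]
gripper_width: 0.0202
```

Request:
jog_arm(
  targets="1.6 0 -0.1 0 0; 1.6 0 -0.2 0 0; 1.6 0 -0.2 0 0",
)

```text
time_s: 15.88
tcp_pos: [0.5791, -0.0666, 0.0832]
tcp_rot: [-0.001, -0.026, 1.0, 0.0]
contact_force: [-2.2, 0.6, 5.3]
gripper_width: 0.0201
```

Request:
jog_arm(
  targets="1.6 0.03 -0.1 0 0; 1.6 0.03 -0.2 0 0; 1.6 0.03 -0.2 0 0",
)

```text
time_s: 16.13
tcp_pos: [0.5792, -0.0676, 0.0832]
tcp_rot: [-0.0, -0.026, 1.0, 0.001]
contact_force: [-1.1, 4.3, 5.9]
gripper_width: 0.0196
```

Request:
jog_arm(
  targets="1.6 0 -0.1 0 0; 1.6 0 -0.2 0 0; 1.6 0 -0.2 0 0",
)

```text
time_s: 16.38
tcp_pos: [0.5793, -0.0696, 0.0832]
tcp_rot: [-0.0, -0.026, 1.0, 0.001]
contact_force: [-2.2, 4.0, 4.4]
gripper_width: 0.02
```

Request:
jog_arm(
  targets="1.6 0 -0.1 0 0; 1.6 0 -0.2 0 0; 1.6 0 -0.2 0 0",
)

```text
time_s: 16.63
tcp_pos: [0.5795, -0.072, 0.0832]
tcp_rot: [-0.0, -0.026, 1.0, 0.0]
contact_force: [-1.7, 2.1, 5.6]
gripper_width: 0.0196
```

Request:
jog_arm(
  targets="1.6 0 -0.1 0 0; 1.6 0 -0.2 0 0; 1.6 0 -0.2 0 0",
)

```text
time_s: 16.88
tcp_pos: [0.5797, -0.0746, 0.0832]
tcp_rot: [-0.0, -0.026, 1.0, -0.0]
contact_force: [-1.0, -0.9, 5.2]
gripper_width: 0.0198
```

Request:
jog_arm(
  targets="1.6 0 -0.1 0 0; 1.6 0 -0.2 0 0; 1.6 0 -0.2 0 0",
)

```text
time_s: 17.13
tcp_pos: [0.5798, -0.0772, 0.0832]
tcp_rot: [-0.0, -0.026, 1.0, -0.001]
contact_force: [-2.3, -1.8, 4.8]
gripper_width: 0.0195
```

Request:
jog_arm(
  targets="1.6 0 -0.1 0 0; 1.6 0 -0.2 0 0; 1.6 0 -0.2 0 0",
)

```text
time_s: 17.38
tcp_pos: [0.58, -0.0795, 0.0832]
tcp_rot: [-0.0, -0.026, 1.0, -0.001]
contact_force: [-1.6, -3.9, 4.9]
gripper_width: 0.0198
```

Request:
jog_arm(
  targets="1.6 0 -0.1 0 0; 1.6 0 -0.1 0 0; 1.6 0 -0.1 0 0; 1.6 0 -0.1 0 0",
)

```text
time_s: 17.72
tcp_pos: [0.5801, -0.0805, 0.0832]
tcp_rot: [0.0, -0.026, 1.0, -0.001]
contact_force: [-2.0, -4.9, 4.7]
gripper_width: 0.0196
```

```bash
python3 n.py 11
```

```text
t 17.72 tcp [ 0.5801 -0.0805  0.0832] jaw yaw 2.94 F [-2.02 -4.86  4.67] w 0.0196 toolz [ 0.    -0.001 -1.   ]
shift cm [0.55 0.04 0.02] turn 0.24
along from grasp -74.9
```

View pics/scene11.png

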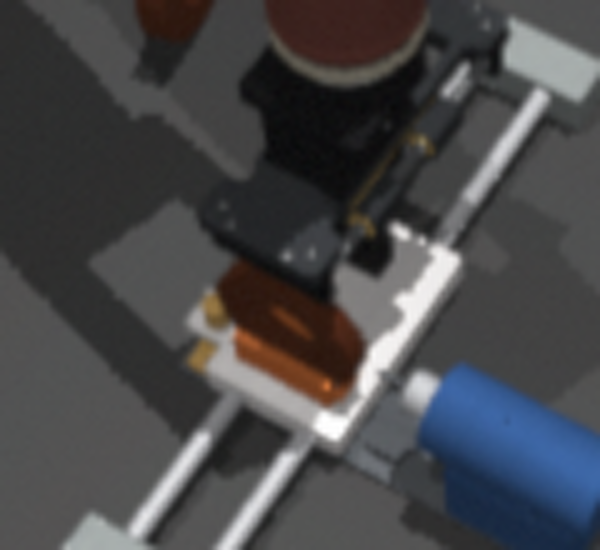

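Request:
jog_arm(
  targets="1.6 0 -0.1 0 0; 1.6 0 -0.1 0 0; 1.6 0 -0.1 0 0; 1.6 0 -0.1 0 0",
)

```text
time_s: 18.15
tcp_pos: [0.5801, -0.0812, 0.0832]
tcp_rot: [-0.0, -0.026, 1.0, -0.001]
contact_force: [-0.9, -4.8, 4.7]
gripper_width: 0.0199
```

Request:
jog_arm(
  targets="1.6 0 -0.1 0 0; 1.6 0 -0.1 0 0; 1.6 0 -0.1 0 0; 1.6 0 -0.1 0 0",
)

```text
time_s: 18.48
tcp_pos: [0.5801, -0.0814, 0.0832]
tcp_rot: [-0.0, -0.026, 1.0, 0.0]
contact_force: [-1.4, -1.4, 5.9]
gripper_width: 0.0201
```

Request:
jog_arm(
  targets="1.6 0 -0.1 0 0; 1.6 0 -0.1 0 0; 1.6 0 -0.1 0 0; 1.6 0 -0.1 0 0",
)

```text
time_s: 18.82
tcp_pos: [0.5802, -0.0816, 0.0833]
tcp_rot: [-0.0, -0.026, 1.0, 0.001]
contact_force: [-1.9, 1.2, 6.5]
gripper_width: 0.0196
```

Request:
jog_arm(
  targets="1.6 0 0 0 0; 1.6 0 0 0 0; 1.6 0 0 0 0; 1.6 0 0 0 0",
)

```text
time_s: 19.15
tcp_pos: [0.5801, -0.0816, 0.0832]
tcp_rot: [-0.0, -0.026, 1.0, 0.001]
contact_force: [-1.4, 1.6, 7.1]
gripper_width: 0.0199
```

```bash
python3 n.py 12
python3 - <<'E'
from fit import *
import pk
u=np.array([np.sin(.05),-np.cos(.05)])
c=np.array([.578+.076*u[0],-.0803+.076*u[1],.082]); print(c)
p=darkpts("scene",np.load("scene12.npz")["im"],np.load("scene12.npz")["d"],c,.07); p=p[(p[:,2]>.072)]
s,e=fitring(p,c,.05); print(len(p),s.round(4),e)
try: pk.run("12",yc=-.156)
except Exception as ex: print(ex)
im=np.load("scene12.npz")["im"]; cv2.imwrite("pics/full12.png",im)
E
```

```text
t 19.15 tcp [ 0.5801 -0.0816  0.0832] jaw yaw 2.96 F [-1.43  1.61  7.13] w 0.0199 toolz [-0.     0.001 -1.   ]
shift cm [0.55 0.15 0.02] turn 0.26
along from grasp -76.1
[ 0.58179842 -0.15620502  0.082     ]
241 [ 0.5836 -0.1557  0.081   0.0521 -0.0047] 0.00133805343065053
scene handle 53 98 [ 0.5826 -0.1623  0.0428] 0.0034
scene orange 53 98 [ 0.5842 -0.1568  0.0478] 0.0013
scene joint 53 98 [ 0.5836 -0.1571  0.0526] 0.0025
top handle 3 13 [ 0.5833 -0.1597  0.0457] 0.0002
top orange 3 13 [ 0.5642 -0.1574  0.0476] 0.0027
top joint 3 13 [ 0.582  -0.156   0.0391] 0.0043
both handle 56 111 [ 0.5825 -0.1622  0.0417] 0.0033
both orange 56 111 [ 0.5839 -0.1567  0.0451] 0.0022
both joint 56 111 [ 0.5834 -0.1569  0.0494] 0.0028
```

View pics/scene12.png

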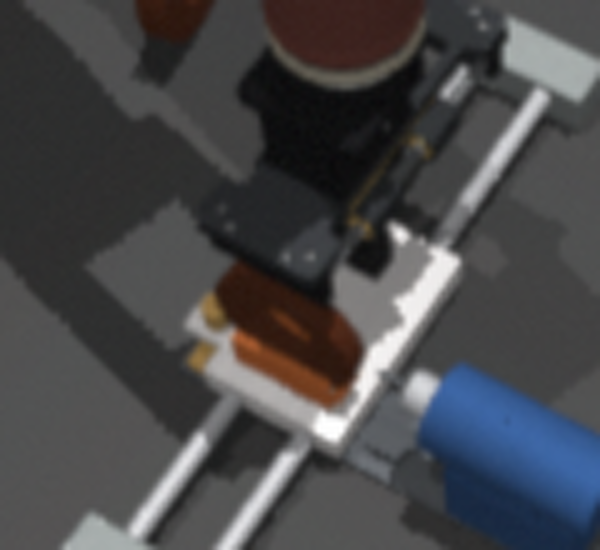

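View pics/full12.png

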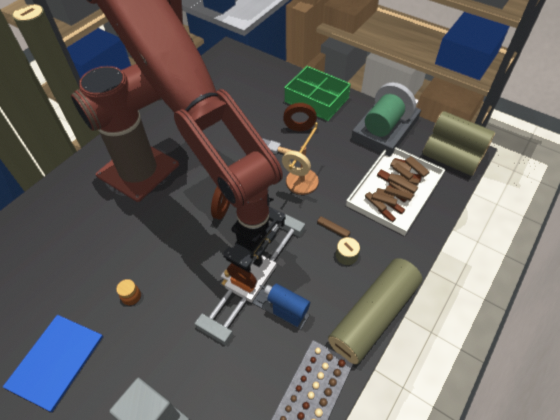

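The bangle (crop pixel 290,320) stands upright in its pocket, in line with the drill bit. The pale bangle still hangs on its peg, and the ball is in the notch by both force and position. I'm handing in now.

```bash
python3 -c "
from workcell import ctrl
print(ctrl.hand_in())"
```

```text
the job is handed in; nothing more can be done
None
```

The dark bangle is in the orange pocket and the carriage is at the drill with the ball in the notch. The gripper still holds the handle. I handed it in at about 19 s.

**What I did:** I lifted the smallest dark bangle 28 mm and took it outwards past the peg's upturned tip. I lowered it into the pocket at the loading end until it touched the floor (upward force 2.6 N, then 7.6 N), backed off and let go. Then I gripped the handle and slid the carriage 76 mm along.

**Last checks that agreed:**
- **Ball:** the push peaked at about 4 N over the first hump, then the carriage was drawn in at about −5 N. The push then turned up to +1.6 N over the last 0.4 mm. The 76 mm travel matches the roughly 75 mm I measured from the pictures.
- **Bangle:** it is upright, with its centre 81 mm above the table (82 mm expected) and within about 1 mm of the pocket centre.
- **Pale bangle and other objects:** the pale bangle still hangs on its peg, and nothing else looks moved in the last scene picture.

**Checks that disagreed or were weak:**
- **Handle:** the last handle fit was about 5 mm off because the gripper hid most of it.
- **Top camera:** its last fits had too few points to count, because the arm hid most of the view.
- **Side load:** the guided heading came out slightly steeper than measured (about 3.3° against 2.6°). That left a small sideways load of up to 5 N during the slide and about 7 N of vertical force at the end.

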